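Click the tablet round to the dispenser's serving lip

TASK

With a fingertip, push the tablet dispenser's toothed wheel round by its edge, counter-clockwise seen from above, until the pocket that holds the tablet has clicked into place at the serving lip, and do not let the tablet go a click past the lip. Only push, and gently: do not squeeze the wheel, and do not lift, tip or shove away the dispenser. Leave the tin, the herb jar and the matchbox where they stand.

Things in the scene. Friction and masses are not known exactly. Their poses are not given: they have to be found in the camera images.
- dispenser: Low round tablet dispenser (1.7 kg) standing loose on the worktop on a rubber foot, the grey toothed wheel flat on top of it; origin at the centre of its underside, z up, on the wheel's axis. White round base 104 mm across, 33 mm high, with a white serving lip: a tongue 30 mm wide, 25 mm high, that points along the dispenser's -x axis, roughly to the robot.
- dose_wheel (a joint): Angle of the toothed wheel, rad, growing counter-clockwise seen from above; 0 when the tablet is at the lip. Clicks every 0.785 rad (one tooth): a sprung ball resists with about 0.05 N m, then draws the wheel into the next click once past half a step, and holds it. Starts 2 or 3 clicks short (-1.57, -2.36; rarely poised between). Teeth at joint + 22.5 + k x 45 degrees from the dispenser's x axis.
- wheel_hub (a point): Top of the wheel's axis, 46 mm above the worktop, under a small steel cap. The wheel is a grey disc 104 mm across, z = 34 to 46 mm. Eight teeth stand out past it, midway between the pockets: 12 mm wide, z = 34 to 50 mm, with a round end of 6 mm radius centred 64 mm from the axis (tip at 70 mm). The gaps between teeth are 37 mm wide at the ends; below them is free air down to the worktop, or the lip.
- tablet (a point): Top of the white tablet (18 mm across), the only one, in its pocket on the wheel. The wheel has eight round pockets (23 mm across), every 45 degrees, centred 37 mm from the axis; the other seven are empty.
- lip_tip (a point): Outer end of the serving lip, 98 mm from the dispenser's axis, on the lip's centre line, 20 mm high.
- tin: Food tin, 57 mm across, 72 mm high, a bystander; origin at the centre of its underside.
- herb_jar: Small glass jar with a white cap, 43 mm across, 70 mm high, a bystander; origin at the centre of its underside.
- matchbox: Matchbox lying flat, 36 x 53 x 17 mm, a bystander; origin at the centre of its underside.
- cupboard_edge (a point): Middle of the lower front edge of the wall cupboard that hangs over the back of the worktop, 0.46 m above it and 1 m wide; its door handles stand out some 50 mm farther towards the robot. The arm's wrist must stay in front of it.
Things that resemble listed ones, but are neither listed nor needed, are in the scene too. Of the things that look like the dispenser, the larger one is meant.

How it is judged:
By the outcome, as a careful person would: the job done as asked, in the order asked, and still so for the second after the job is handed in, with the robot touching nothing.
It also fails if it takes over 72 s, if anything falls off the work surface, if the arm or the gripper's body presses on something with over 40 N, if the wrist force passes 120 N, or if a joint passes its speed limit or range.

ROBOT

A 6-joint arm with a two-finger parallel gripper is mounted at the origin on a cart in front of the work surface, level with it; the furniture and walls round the work are solid. World frame = base frame: x ahead of the robot, y to its left, z up, the work surface at z = 0. Lengths are in m, angles in rad, forces in N, time in s.
With the tool pointing down it reaches from about 0.3 to 0.875 m from the base axis. Payload 6.4 kg.
Tool frame: the origin (TCP) lies between the finger pads; the fingertips stand 19 mm ahead of it and the grasp point (between the pads) is the TCP; z points along the fingers, y is the direction in which the jaws open and shut (so a half turn about z gives the same grasp; the last joint's range is limited). The gripper opens to 85 mm and grips with 20 to 120 N. Pads are 22 mm wide; open, the fingers measure 114 mm over their backs; the gripper's body (76 mm by 85 mm) begins 54 mm behind the grasp point. The pads swing forward as they close: fully open they stand 13 mm farther back than shut.
Start: joints at [0.982, 0.181, 1.607, -0, 1.354, -0.206], TCP at [0.215, 0.533, 0.25] pointing down, gripper open.
Joint ranges: [-2.99, 2.99], [-0.89, 2.07], [0.3, 2.58], [-1.14, 4.28], [0, 2.63], [-3.12, 3.12]. Speed limits (rad/s): [2.57, 2.57, 3.01, 3.14, 3.14, 3.14].

INTERFACE

Orientations are given as a unit quaternion [w, x, y, z].
In Python, from bench import * gives the robot as it stands.
- The arm moves only by the tool apply_moves, never from a script. Its argument "moves" is a list that holds one entry, the list of rows, each a list of 7 numbers: the shift along the tool's x, y, z in cm, then the turn, a rotation vector about the tool's x, y, z in rad, then the opening, from 0 (shut) to 1 (fully open). A call has 1 to 8 rows; each row is the pose to reach, as a shift and turn from the pose commanded when the call began, along the tool's axes at that moment; what a row does not reach only later rows make up. A row lasts 1/10 s, in which the tool goes at most 50 mm and 8.59 degrees, less where a joint would pass 70% of its speed; a pose out of reach is approached as far as the arm can. A call with a gripper value outside its range is refused whole. The fingers move at their own pace and stop on an object; the grip force is fixed at half the most. Time passes only in rows, so rows that repeat a pose let the fingers close. It gives the time, the measured TCP pose, the force and the opening at its end, in the units of the state.
- get_obs(): the state, without advancing time (a new reading comes with each control period).
- camera(name): name is "scene" or "top"; returns the picture (400x640x3 uint8, red, green, blue); there is no depth.
- get_calibration(name): a dict with "vertical_fov" (degrees; the focal length in pixels is half the picture's height over the tangent of half this angle, whatever the lens; pixels are square), "cx", "cy" (the principal point, pixels), "k1" (the pictures are not rectified: a ray, as slopes to the right and down, at radius r is drawn at 1 + k1 r^2 times it, then the intrinsics apply), "R" (3x3) and "t" (3): a world point X has camera coordinates R X + t. Camera axes: x right, y down, z forward; pixel columns grow to the right and rows downward; lengths in m; the calibration is good to about 2 mm. A picture is of the moment at which its call begins. get_calibration takes no time and is no camera call.
- hand_in(): hands the job in, once; it reports no verdict.
The state is a dict: "time_s": time; "q": joint angles; "dq": joint speeds; "joint_efforts": joint torques, N m; "eef_pos": TCP position; "eef_rot": TCP orientation; "wrist_force": force on the tool from outside, world axes, zero at the start; "torque": the same for the moment, N m; "opening": opening from 0.0 (shut) to 1.0 (fully open).
Only numpy, scipy, OpenCV 4.12 (cv2) and the standard library are available. Lean on these libraries where they do the work, as an engineer would, in place of code of your own. Each camera call takes 0.05 s, during which the arm holds its last target. There are 200 camera calls.

## Working session

There is one attempt and no reset: what is moved stays moved. The work goes in short steps, Python scripts to look and compute and a tool call to move; the robot and the scene stay as the last step left them, time stands still between calls to the robot, and variables do not carry over. Pictures are saved under pics/ and viewed, about 8 in all and at most 12, crops included, and the job is handed in when it is done.

Besides the shell and the picture viewer there is one more tool, called after "Call:" as name(argument=value, ...) on one line, values as JSON. apply_moves: Moves the arm, as the interface text tells. Its arguments: {"type":"object","properties":{"moves":{"type":"array","items":{"type":"array","items":{"type":"array","items":{"type":"number"}}}}},"required":["moves"]}

```bash
mkdir -p pics
cat > h.py <<'E'
from bench import *
import numpy as np, cv2
def snap(n,f):
    im=camera(n); cv2.imwrite(f'pics/{f}.png',im[:,:,::-1]); return im
def ray(n,u,v):
    c=get_calibration(n); H=400
    f=H/2/np.tan(np.radians(c['vertical_fov'])/2)
    d=np.array([(u-c['cx'])/f,(v-c['cy'])/f]); rd=np.hypot(*d); r=rd
    for _ in range(30): r=rd/(1+c['k1']*r*r)
    d=d*(r/rd if rd>0 else 1)
    R=np.array(c['R']);t=np.array(c['t'])
    return -R.T@t, R.T@np.array([d[0],d[1],1])
def onz(n,u,v,z):
    o,d=ray(n,u,v); return o+d*(z-o[2])/d[2]
def proj(n,X):
    c=get_calibration(n); f=200/np.tan(np.radians(c['vertical_fov'])/2)
    p=np.array(c['R'])@np.array(X)+np.array(c['t']); s=p[:2]/p[2]; s=s*(1+c['k1']*(s@s))
    return np.array([c['cx'],c['cy']])+f*s
E
python3 - <<'E'
from h import *
a=snap('scene','s0');b=snap('top','t0')
for n in('scene','top'):
    c=get_calibration(n);print(n,c)
print(get_obs())
E
```

```text
scene {'vertical_fov': 42.15963692062506, 'cx': 319.0148040080414, 'cy': 197.7721228632559, 'k1': -0.026125182775127733, 'R': array([[ 0.58369423, -0.81192782,  0.00861728],
       [-0.50579748, -0.3718786 , -0.77837987],
       [ 0.63519285,  0.44997724, -0.62773444]]), 't': array([-0.17395749,  0.50244938,  1.36195868])}
top {'vertical_fov': 49.86182937117849, 'cx': 315.2541923687941, 'cy': 201.31398365642835, 'k1': -0.055289280575068656, 'R': array([[-0.00508996, -0.99995467,  0.00804621],
       [-0.99585236,  0.0043378 , -0.09088042],
       [ 0.0908414 , -0.00847541, -0.99582931]]), 't': array([0.14137501, 0.52081742, 1.32905229])}
{'time_s': 0.1, 'q': array([ 9.81691507e-01,  1.81480175e-01,  1.60791507e+00, -1.19482208e-05,
        1.35379905e+00, -2.06318636e-01]), 'dq': array([-0.0006893 , -0.0015743 , -0.00175117,  0.00016993, -0.00097728,
        0.00071138]), 'joint_efforts': array([ 2.43608474e-04, -4.45882487e+01, -3.52231908e+01, -4.17461260e-04,
        4.24795770e-03,  8.12867853e-06]), 'eef_pos': array([0.21449556, 0.53298651, 0.24946325]), 'eef_rot': array([-3.04789093e-04,  1.90225405e-01,  9.81740115e-01, -7.40578383e-04]), 'wrist_force': array([ 0.3391685 , -0.04340457, -0.08934556]), 'torque': array([-0.03215513, -0.00785753, -0.03703436]), 'opening': 0.9968665493792621}
```

View pics/s0.png

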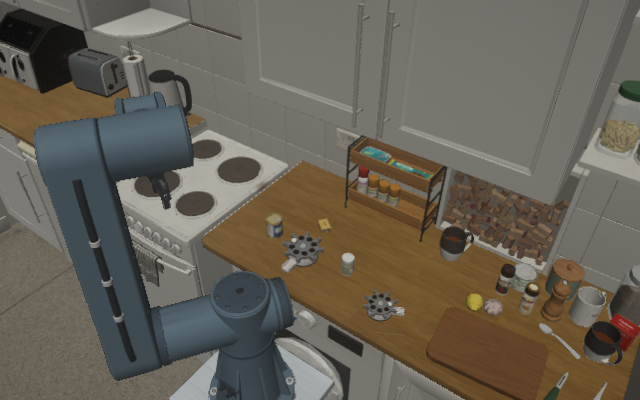

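View pics/t0.png

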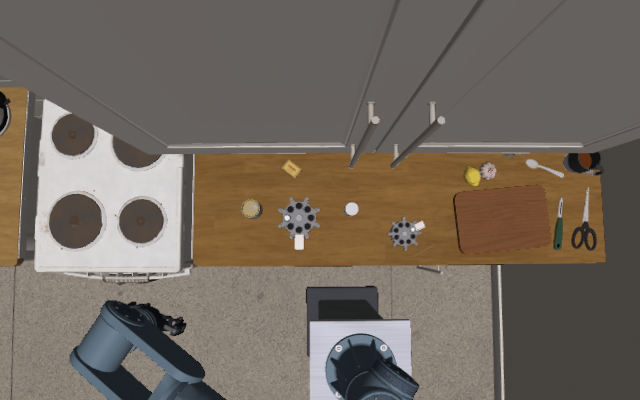

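Two things look like the dispenser. One is at scene (302,249) / top (299,218) with its lip toward the robot. The other is smaller, at scene (379,305) / top (404,233), with its lip to the right. I choose the larger left one; its tin is at top (251,209), the jar at (351,209) and the matchbox at (291,168). Next is a close crop to check this.

Run:
```python
from h import *
b=cv2.imread('pics/t0.png');a=cv2.imread('pics/s0.png')
c=np.hstack([cv2.resize(b[160:260,230:370],None,fx=4,fy=4,interpolation=2)[:, :480],])
c1=cv2.resize(b[178:258,250:350],(500,400),interpolation=2)
c2=cv2.resize(a[210:290,250:350],(500,400),interpolation=2)
cv2.imwrite('pics/c0.png',cv2.resize(np.hstack([c1,c2]),(800,320)))
for n,u,v,z in [('top',299,218,.048),('top',251,209,.072),('top',351,209,.07),('top',291,168,.017),('top',286.5,217.5,.045),('top',299,247,.025),('scene',302,249,.047)]:
    print(n,u,v,onz(n,u,v,z).round(4))
```

```text
top 299 218 [0.4679 0.1893 0.048 ]
top 251 209 [0.4945 0.3338 0.072 ]
top 351 209 [0.4933 0.0311 0.07  ]
top 291 168 [0.6287 0.2154 0.017 ]
top 286.5 217.5 [0.4698 0.2279 0.045 ]
top 299 247 [0.3789 0.1902 0.025 ]
scene 302 249 [0.4547 0.182  0.047 ]
```

View pics/c0.png

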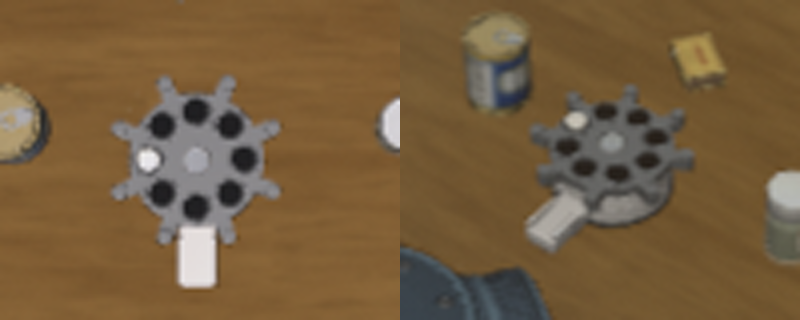

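The crop confirms the choice: this is the larger dispenser, its lip points at the robot, and the tablet sits at +y, two clicks short (about -1.57). Hub is at about top (299,217.8) and tablet at (287,218).

```bash
cat >> h.py <<'E'
from scipy.spatial.transform import Rotation as Ro
def shift(target):
    o=get_obs(); w,x,y,z=o['eef_rot']; r=Ro.from_quat([x,y,z,w])
    return (r.inv().apply(np.array(target)-o['eef_pos'])*100).round(2), r.as_matrix().round(3)
def wheel(f):
    b=cv2.imread(f'pics/{f}.png'); h=cv2.cvtColor(b,cv2.COLOR_BGR2HSV)
    wood=((h[...,1]>70)).astype(np.uint8)
    m=(1-wood); m[:185]=0;m[262:]=0;m[:,:270]=0;m[:,335:]=0
    return b,h,m
E
python3 - <<'E'
from h import *
b,h,m=wheel('t0')
n,l,st,ce=cv2.connectedComponentsWithStats(m)
i=1+np.argmax(st[1:,4]);print(st[i],ce[i])
wh=((h[...,2]>185)&(h[...,1]<60)&(m>0)).astype(np.uint8)
n,l,st,ce=cv2.connectedComponentsWithStats(wh)
for s,c in zip(st[1:],ce[1:]):
    if s[4]>8: print('white',s,c.round(2))
hub=onz('top',298.95,217.75,.046);print('hub top',hub.round(4),'scene',onz('scene',303,245.5,.046).round(4))
for px in[(299,249.8),(299.2,236)]: print(onz('top',*px,.022).round(4))
print('tab',onz('top',287,218,.046).round(4))
E
```

```text
[ 278  197   42   53 1223] [298.62551104 220.54456255]
white [285 216   5   5  19] [286.79 217.63]
white [295 235   9  15 131] [298.94 241.98]
hub top [0.4688 0.1896 0.046 ] scene [0.4706 0.1898 0.046 ]
[0.3701 0.1903 0.022 ]
[0.413  0.1896 0.022 ]
tab [0.4682 0.2263 0.046 ]
```

Run:
```python
from h import *
print(shift([.397,.258,.25]))
```

```text
(array([-27.2 , -18.69,  -0.03]), array([[-0.928,  0.374, -0.001],
       [ 0.374,  0.928, -0.001],
       [ 0.   , -0.002, -1.   ]]))
```

Call:
apply_moves(moves=[[[-3.4,-2.34,0,0,0,0.149,0],[-6.8,-4.67,0,0,0,0.298,0],[-10.2,-7.0,0,0,0,0.446,0],[-13.6,-9.35,0,0,0,0.595,0],[-17,-11.7,0,0,0,0.744,0],[-20.4,-14,0,0,0,0.893,0],[-23.8,-16.4,0,0,0,1.041,0],[-27.2,-18.7,0,0,0,1.19,0]]])

```text
time_s: 0.9
eef_pos: [0.3976, 0.2568, 0.2501]
eef_rot: [-0.0, 0.71, 0.704, -0.0]
wrist_force: [0.7, 0.6, -0.5]
opening: 0.004
```

Call:
apply_moves(moves=[[[0,0,2,0,0,0,0],[0,0,4,0,0,0,0],[0,0,6,0,0,0,0],[0,0,8,0,0,0,0],[0,0,10,0,0,0,0],[0,0,12,0,0,0,0],[0,0,12,0,0,0,0]]])

```text
time_s: 1.6
eef_pos: [0.3949, 0.2575, 0.1275]
eef_rot: [-0.001, 0.708, 0.706, -0.003]
wrist_force: [-0.3, 0.4, 0.3]
opening: 0.001
```

Run:
```python
from h import *
print(get_obs()['eef_pos'],shift([.397,.258,.059]))
b=snap('top','t1')
a=snap('scene','s1')
c1=cv2.resize(b[170:270,240:360,::-1],(480,400),interpolation=2)
c2=cv2.resize(a[190:290,250:330,::-1],(320,400),interpolation=2)
cv2.imwrite('pics/c1.png',np.hstack([c1,c2]))
```

```text
[0.39488612 0.25747742 0.1274821 ] (array([0.07, 0.25, 6.85]), array([[ 0.002,  1.   , -0.006],
       [ 1.   , -0.002, -0.002],
       [-0.002, -0.006, -1.   ]]))
```

View pics/c1.png

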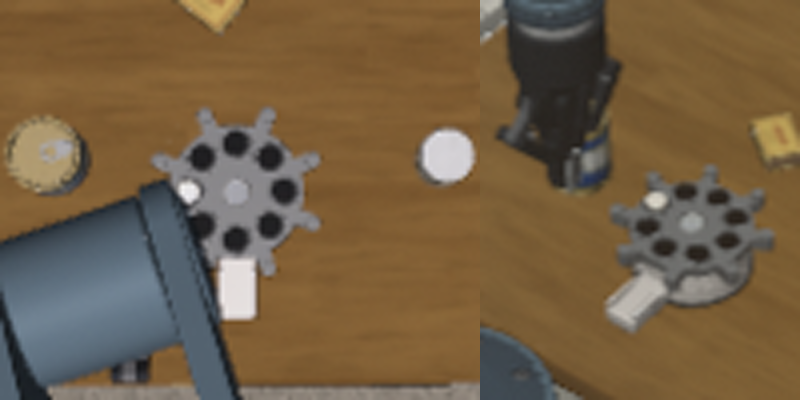

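Call:
apply_moves(moves=[[[0.05,0.1,2,0,0,0,0],[0.05,0.2,4,0,0,0,0],[0.05,0.25,5.5,0,0,0,0],[0.05,0.25,6.5,0,0,0,0],[0.05,0.25,6.8,0,0,0,0],[0.05,0.25,6.8,0,0,0,0],[0.05,0.25,6.8,0,0,0,0]]])

```text
time_s: 2.4
eef_pos: [0.4004, 0.2591, 0.0632]
eef_rot: [0.0, 0.708, 0.706, 0.001]
wrist_force: [0.6, -0.3, 0.5]
opening: -0.003
```

Run:
```python
from h import *
print(get_obs()['eef_pos'],get_obs()['wrist_force'],shift([.397,.1897,.059])[0])
```

```text
[0.40043542 0.25909996 0.06318707] [ 0.64506437 -0.2953899   0.54171894] [-6.94 -0.33  0.41]
```

Call:
apply_moves(moves=[[[0,-0.2,0.4,0,0,0,0],[-0.8,-0.2,0.4,0,0,0,0],[-1.6,-0.2,0.4,0,0,0,0],[-2.2,-0.2,0.4,0,0,0,0],[-2.7,-0.2,0.4,0,0,0,0],[-3.2,-0.2,0.4,0,0,0,0],[-3.6,-0.2,0.4,0,0,0,0],[-4.0,-0.2,0.4,0,0,0,0]]])

```text
time_s: 3.2
eef_pos: [0.3971, 0.2185, 0.0581]
eef_rot: [-0.0, 0.708, 0.706, -0.0]
wrist_force: [-0.3, 1.5, 1.0]
opening: -0.002
```

Call:
apply_moves(moves=[[[-0.4,0,0,0,0,0,0],[-0.8,0,0,0,0,0,0],[-1.2,0,0,0,0,0,0],[-1.6,0,0,0,0,0,0],[-2.0,0,0,0,0,0,0],[-2.4,0,0,0,0,0,0],[-2.7,0,0,0,0,0,0],[-2.7,0,0,0,0,0,0]]])

```text
time_s: 4.0
eef_pos: [0.3986, 0.1915, 0.0586]
eef_rot: [0.001, 0.708, 0.706, 0.001]
wrist_force: [0.8, -0.1, 0.7]
opening: 0.001
```

Run:
```python
from h import *
print(get_obs()['eef_pos'],get_obs()['wrist_force'],shift([.397,.1897,.059])[0])
b=snap('top','t2')
a=snap('scene','s2')
c1=cv2.resize(b[170:270,240:360,::-1],(480,400),interpolation=2)
c2=cv2.resize(a[190:290,260:340,::-1],(320,400),interpolation=2)
cv2.imwrite('pics/c2.png',np.hstack([c1,c2]))
```

```text
[0.39864526 0.19149307 0.05861694] [ 0.81902923 -0.11196707  0.70166456] [-0.18 -0.16 -0.04]
```

View pics/c2.png

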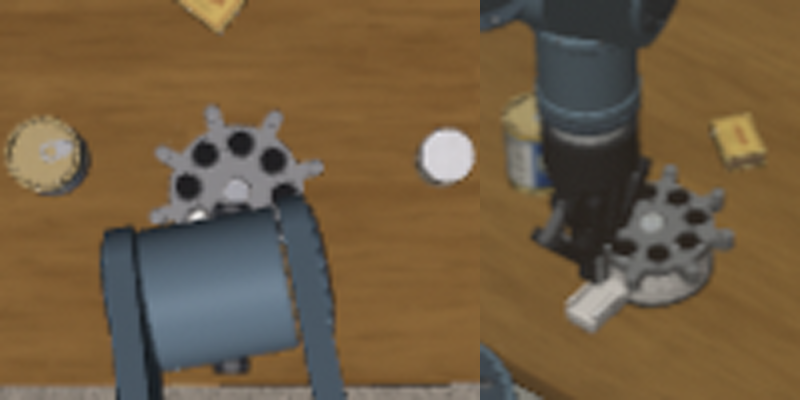

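The wheel has turned about 40° and the tablet is at crop (197,215), about 5° short of the first click. I'll push a little further and let it settle.

Call:
apply_moves(moves=[[[-0.3,0,0,0,0,0,0],[-0.5,0,0,0,0,0,0],[-0.6,0,0,0,0,0,0],[-0.6,0,0,0,0,0,0],[-0.6,0,0,0,0,0,0]]])

```text
time_s: 4.6
eef_pos: [0.3977, 0.1858, 0.0583]
eef_rot: [0.0, 0.708, 0.706, 0.0]
wrist_force: [0.8, -0.5, 0.0]
opening: -0.002
```

```bash
cat >> h.py <<'E'
def ang(f,hub=(.469,.1897)):
    # phase of the teeth (mod 45 deg) by the radius-64mm ring, over visible far side
    b=cv2.imread(f'pics/{f}.png'); h=cv2.cvtColor(b,cv2.COLOR_BGR2HSV)
    th=np.radians(np.arange(-80,90,1.0)); z=0
    for r in(.061,.064,.067):
        p=np.array([proj('top',[hub[0]+r*np.cos(t),hub[1]+r*np.sin(t),.05]) for t in th],np.float32)
        s=cv2.remap(h[...,1].astype(np.float32),p[:,0],p[:,1],cv2.INTER_LINEAR).ravel()
        n=160 if 0 else 135
        z+=np.sum(-(s[:n]-s[:n].mean())*np.exp(8j*th[:n]))
    return (np.degrees(np.angle(z))/8-22.5+22.5)%45-22.5
E
python3 - <<'E'
from h import *
print(get_obs()['eef_pos'],get_obs()['wrist_force'])
snap('top','t3')
for f in('t0','t1','t2','t3'): print(f,ang(f))
E
```

```text
[0.39766175 0.18583858 0.05832351] [ 0.76545455 -0.49552755  0.04651885]
t0 0.9757163711947641
t1 0.9856027799550517
t2 -4.724766545069016
t3 0.9329569657395851
```

The first click is done: tooth phase 0.93°, against 0.98° in the first detent. I'll lift out and go back for the second push.

Call:
apply_moves(moves=[[[0.3,-0.1,0,0,0,0,0],[0.3,-0.3,-1.5,0,0,0,0],[0.3,-0.3,-3.5,0,0,0,0],[0.3,-0.3,-3.5,0,0,0,0],[3,0,-3.5,0,0,0,0],[5.5,0,-3.5,0,0,0,0],[7.1,0,-3.5,0,0,0,0],[7.1,0,-3.5,0,0,0,0]]])

```text
time_s: 5.45
eef_pos: [0.3973, 0.2582, 0.0927]
eef_rot: [-0.0, 0.707, 0.707, -0.0]
wrist_force: [1.0, 0.0, -0.0]
opening: 0.003
```

Call:
apply_moves(moves=[[[0,0,1,0,0,0,0],[0,0,2,0,0,0,0],[0,0,3,0,0,0,0],[0,0,3.5,0,0,0,0],[0,0,3.5,0,0,0,0],[0,0,3.5,0,0,0,0]]])

```text
time_s: 6.05
eef_pos: [0.3978, 0.2566, 0.0582]
eef_rot: [-0.0, 0.708, 0.706, -0.0]
wrist_force: [0.4, 0.5, 0.5]
opening: 0.001
```

Run:
```python
from h import *
print(get_obs()['eef_pos'],shift([.397,.1858,.058])[0])
b=snap('top','t4'); print(ang('t4'))
a=snap('scene','s4')
c1=cv2.resize(b[170:270,240:360,::-1],(480,400),interpolation=2)
c2=cv2.resize(a[190:290,260:340,::-1],(320,400),interpolation=2)
cv2.imwrite('pics/c4.png',np.hstack([c1,c2]))
```

```text
[0.39781178 0.25661232 0.05815761] [-7.08 -0.06  0.02]
0.931637298769374
```

View pics/c4.png

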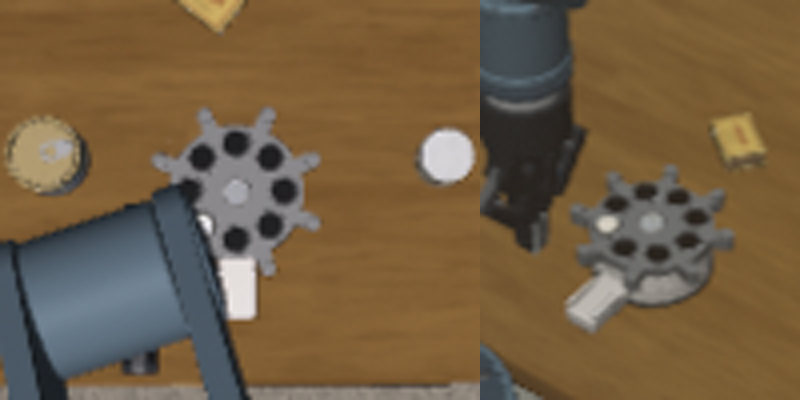

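The tablet is now at crop (203,222), one click from the lip. The dispenser hasn't moved, and the next tooth stands in front of the finger. I'll repeat the same push.

Call:
apply_moves(moves=[[[-0.8,0,0,0,0,0,0],[-1.6,0,0,0,0,0,0],[-2.1,0,0,0,0,0,0],[-2.5,0,0,0,0,0,0],[-2.9,0,0,0,0,0,0],[-3.3,0,0,0,0,0,0],[-3.7,0,0,0,0,0,0],[-4.1,0,0,0,0,0,0]]])

```text
time_s: 6.95
eef_pos: [0.3973, 0.2156, 0.0581]
eef_rot: [-0.0, 0.708, 0.707, -0.0]
wrist_force: [-3.5, 1.5, 0.2]
opening: -0.001
```

Call:
apply_moves(moves=[[[-0.4,0,0,0,0,0,0],[-0.8,0,0,0,0,0,0],[-1.2,0,0,0,0,0,0],[-1.6,0,0,0,0,0,0],[-2.0,0,0,0,0,0,0],[-2.4,0,0,0,0,0,0],[-2.7,0,0,0,0,0,0],[-3.0,0,0,0,0,0,0]]])

```text
time_s: 7.75
eef_pos: [0.3991, 0.1856, 0.0589]
eef_rot: [0.001, 0.708, 0.706, 0.001]
wrist_force: [0.4, -1.0, 0.4]
opening: 0.001
```

Call:
apply_moves(moves=[[[0,0,0,0,0,0,0],[0,0,0,0,0,0,0],[0,0,0,0,0,0,0],[0,0,0,0,0,0,0],[0,0,0,0,0,0,0]]])

```text
time_s: 8.25
eef_pos: [0.3976, 0.1859, 0.0583]
eef_rot: [0.0, 0.708, 0.706, 0.0]
wrist_force: [0.1, -0.3, -0.7]
opening: -0.002
```

Run:
```python
from h import *
print(get_obs()['eef_pos'],get_obs()['wrist_force'])
snap('top','t5'); print(ang('t5'))
```

```text
[0.39762227 0.18592974 0.05829476] [ 0.1470044  -0.31807744 -0.69556718]
0.9872261929129138
```

The wheel is in the detent. I'll lift out and clear away to the left.

Call:
apply_moves(moves=[[[0.3,-0.1,0,0,0,0,0],[0.3,-0.3,-1.5,0,0,0,0],[0.3,-0.3,-4,0,0,0,0],[0.3,-0.3,-8,0,0,0,0],[3,-2,-12,0,0,0,0],[7,-4,-14,0,0,0,0],[11,-6,-14,0,0,0,0],[15,-8,-14,0,0,0,0]]])

```text
time_s: 9.1
eef_pos: [0.3175, 0.3379, 0.1997]
eef_rot: [0.0, 0.708, 0.706, 0.002]
wrist_force: [0.7, 0.5, 0.2]
opening: -0.004
```

Call:
apply_moves(moves=[[[2,0,0,0,0,0,0],[4,0,0,0,0,0,0],[4,0,0,0,0,0,0],[4,0,0,0,0,0,0]]])

```text
time_s: 9.5
eef_pos: [0.3175, 0.3759, 0.1979]
eef_rot: [0.0, 0.707, 0.707, -0.001]
wrist_force: [0.3, -0.3, -0.1]
opening: 0.0
```

Run:
```python
from h import *
b=snap('top','t6'); print(get_obs()['eef_pos'],ang('t6'))
a=snap('scene','s6')
c1=cv2.resize(b[170:270,240:360,::-1],(480,400),interpolation=2)
c2=cv2.resize(a[190:290,260:340,::-1],(320,400),interpolation=2)
cv2.imwrite('pics/c6.png',np.hstack([c1,c2]))
```

```text
[0.31766479 0.37544416 0.19796228] 0.9666458875726534
```

View pics/c6.png

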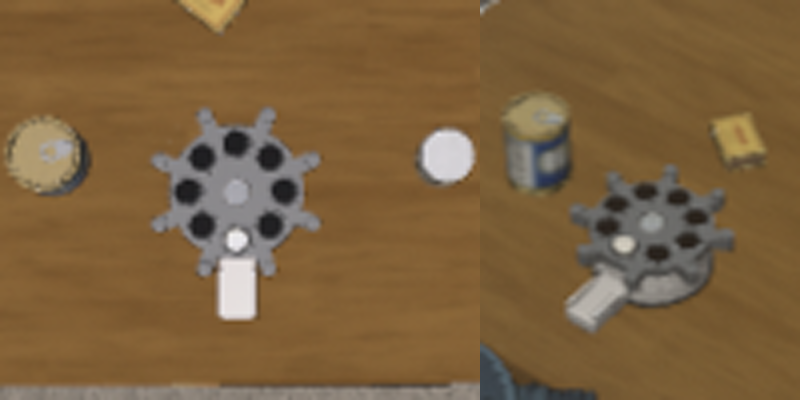

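The tablet is at crop (237,240), directly at the lip (237,290). The dispenser and the bystanders are where they started, and the arm is clear.

```bash
python3 -c "
from bench import *
print(hand_in())"
```

```text
the job is handed in; nothing more can be done
None
```

The tablet is at the serving lip and the job is handed in, about 10 s into the 72 s limit. I pushed the larger dispenser's wheel counter-clockwise by two clicks, one tooth per push with the shut fingertips. I lifted clear between the pushes and again at the end.

- **Tablet:** the last picture shows it in line with the lip. The tooth phase read 0.97°, against 0.98° at the starting click, so the wheel is seated.
- **Surroundings:** in the pictures, the dispenser, tin, herb jar and matchbox stand where they started.
- **Forces:** the wrist force read at most about 4 N at the end of each move.
- **A check that disagreed:** partway through the first click the wheel read about 6° short. A further 6 mm of push brought it into place.

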